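# Move the snap-fit lid to the filled tablet canister

## Task

The covered tablet canister is spent; move its snap-fit lid to the filled, open canister: press the two side tabs together to free the lid, lift it off, and press it straight down on the open canister until both tabs have snapped home. Squeeze, pull and press gently so that no tab or rim is strained, let go at the end, and leave the cup, pill case and tweezers alone.

Things in the scene. Friction and masses are not known exactly. Their poses are not given: they have to be found in the camera images.
- lid_base (a point): Plain grey lid, 95 g: point on its axis at the underside of its 84 x 76 x 5 mm plate. x along the 84 mm side, y from tab to tab, z up; a half turn makes no difference. Fits only with x along canister x. Below: 4 tapered pegs (57 x 61 mm over all, 14 mm deep) centre it in the mouth; two sprung legs 20.5 mm deep, outward hooks to y = +-35.5 mm, flat above (7.5 mm below the point), sloped below
- lid_mid (a point): Lid axis 19 mm above lid_base, half-way up the two tabs. Tabs: upright, 26 mm wide in x, 6 mm thick, outer faces at y = +-31 mm (62 mm apart), tops 33 mm above lid_base. Squeeze along lid y on the outer faces; the plate (top 5 mm above lid_base) reaches out below the fingers to y = +-38 mm
- lid_boss (a point): Middle of the flat top of the round press boss at the lid's centre, 24 mm across, 35 mm above lid_base; 13 mm free between it and each tab (tabs out). The place to press the lid down
- tab_l (a joint): Tab on the lid's +y side: how far it is pressed towards the middle, m. 0 sprung out, 0.007 at its stop. Spring 1.6 N at 0, 3.2 N at 4 mm, 4.4 N at 7 mm. From 4 mm on the hook clears the lip. While the seal loads the hook, friction adds up to about 5 N: 10 to 15 N on each tab does it. Over 25 N strains the tab
- tab_r (a joint): The same for the tab on the lid's -y side, sprung and limited alike
- spent_mouth (a point): Spent canister, fixed, white, 96 x 96 mm, on a 100 mm dark plate: centre of its mouth, level with the rim (60 mm high). Mouth 60 (x) x 64 (y) mm, lip 5 mm thick. The lid is snapped on at the start, axes alike. Rubber seal strips at x = +-36 mm push the lid up: latched, its underside is 2.5 mm above the rim, held by hooks under the lip; unhooked it rises to 6.5 mm
- full_mouth (a point): Filled canister, fixed, open, same make, size and axes: centre of its mouth at the NOMINAL rim height. Its screw collar is set by hand: the true rim is up to 6 mm higher or lower, so feel for it. A lid set on lies 6.5 mm above the true rim; the seal pushes 3 N there, 11 N at 2.5 mm where the hooks snap out, 16 N on the rim. Pressing the boss takes 12 to 20 N; over 28 N strains it
- cup_mid (a point): Frosted medicine cup, 42 mm across, 38 mm high, loose; the point is its centre. Leave it
- pill_case_mid (a point): Red pocket pill case 75 x 45 x 21 mm, loose; the point is its centre. Leave it
- tweezers_mid (a point): Steel tweezers 130 mm long, 8 mm high, loose; the point is near the middle. Leave them
Things that resemble listed ones, but are neither listed nor needed, are in the scene too. What is shaped like the part that bears lid_base but orange or yellow is not meant. What is shaped like the part that bears full_mouth but purple is not meant.

How it is judged:
By the outcome, as a careful person would: the job done as asked, in the order asked, and still so for the second after the job is handed in, with the robot touching nothing.
It also fails if it takes over 54 s, if anything falls off the work surface, if the arm or the gripper's body presses on something with over 40 N, if the wrist force passes 120 N, or if a joint passes its speed limit or range.

## Robot

A 6-joint arm with a two-finger parallel gripper is mounted at the origin on the work surface. World frame = base frame: x ahead of the robot, y to its left, z up, the work surface at z = 0. Lengths are in mm, angles in degrees, forces in N, time in s.
With the tool pointing down it reaches from about 275 to 825 mm from the base axis. Payload 5.2 kg.
Tool frame: the origin (TCP) lies midway between the tips of the shut fingers; the grasp point (between the pads) lies arm.grasp_offset behind it (arm.grasp_offset is the distance from the TCP to the grasp point, in mm); z points along the fingers, y is the direction in which the jaws open and shut (so a half turn about z gives the same grasp; the last joint's range is limited). The gripper opens to 93 mm and grips with 3 to 60 N. Pads are 15 mm wide; open, the fingers measure 128 mm over their backs; the gripper's body (75 mm by 188 mm) begins 65 mm behind the grasp point.
Start: joints at [-11.62, 14.817, 87.949, -0, 77.235, -11.62], TCP at [550.005, 0.023, 218.653] pointing down, gripper open.
Joint ranges: [-179.93, 179.93], [-52.35, 119.4], [10.71, 147.94], [-69.91, 249.91], [12.55, 155.21], [-178.61, 178.61]. Speed limits (degrees/s): [147.25, 147.25, 180, 180, 180, 180].

## Interface

Orientations are given as a 3x3 rotation matrix whose columns are the frame's x, y, z axes.
In Python, from cell import arm, eyes, hand_in gives the robot as it stands.
- The arm moves only by the tool jog_arm, never from a script. Its argument "commands" is a list of rows, each an object with "linear": the shift along the tool's x, y, z in m, a list of three; "roll": the turn about the tool's z in degrees. In form: [{"linear": [dx, dy, dz], "roll": roll}, ...]. A call has 1 to 8 rows; each row is the pose to reach, as a shift and turn from the pose commanded when the call began, along the tool's axes at that moment; what a row does not reach only later rows make up. A row lasts 1/8 s, in which the tool goes at most 62.5 mm and 10.7 degrees, less where a joint would pass 70% of its speed; a pose out of reach is approached as far as the arm can. A call with a gripper value outside its range is refused whole. "fingers" is the gripper's target within -1 to 1 (fully open at 1, half-way at 0, shut at -1), set as the call begins (left out, the last holds). The fingers move at their own pace and stop on an object; the grip force is fixed at half the most. Time passes only in rows, so rows that repeat a pose let the fingers close. It gives the time, the measured TCP pose, the force and the opening at its end, in the units of the state.
- arm.read_state(): the state, without advancing time (a new reading comes with each control period).
- eyes.get_image(name): name is "scene" or "side" or "wrist"; returns the picture (420x560x3 uint8, red, green, blue); there is no depth.
- eyes.get_calibration(name): a dict with "fx", "fy", "cx", "cy" (pixels), "k1" (the pictures are not rectified: a ray, as slopes to the right and down, at radius r is drawn at 1 + k1 r^2 times it, then the intrinsics apply), "rvec" (rotation vector, rad) and "tvec" (3), from world to camera coordinates, as OpenCV has them; the wrist camera has in their place "mount" (4x4, takes a point from camera to tool coordinates, whose origin is the TCP and whose axes are the flange's). Camera axes: x right, y down, z forward; pixel columns grow to the right and rows downward; lengths in mm; the calibration is good to about 2 mm. A picture is of the moment at which its call begins: read the wrist's pose just before it. get_calibration takes no time and is no camera call.
- hand_in(): hands the job in, once; it reports no verdict.
The state is a dict: "t": time; "joints": joint angles; "qd": joint speeds; "joint_torque": joint torques, N m; "position": TCP position; "tcp_rot": TCP orientation; "contact_force": force on the tool from outside, world axes, zero at the start; "moment": the same for the moment, N m; "width": opening from 0.0 (shut) to 1.0 (fully open).
Only numpy, scipy, OpenCV 4.12 (cv2) and the standard library are available. Lean on these libraries where they do the work, as an engineer would, in place of code of your own. Each camera call takes 0.05 s, during which the arm holds its last target.

## Working session

There is one attempt and no reset: what is moved stays moved. The work goes in short steps, Python scripts to look and compute and a tool call to move; the robot and the scene stay as the last step left them, time stands still between calls to the robot, and variables do not carry over. Pictures are saved under pics/ and viewed, and the job is handed in when it is done.

Besides the shell and the picture viewer there is one more tool, called in YAML: its name, and indented under it one key for each argument. jog_arm: Moves the arm, as the interface text tells. Its arguments: {"type":"object","properties":{"commands":{"type":"array","items":{"type":"object","properties":{"linear":{"type":"array","items":{"type":"number"}},"roll":{"type":"number"}}}},"fingers":{"type":"number"}},"required":["commands"]}

```bash
ls; mkdir -p pics
python3 - <<'E'
from cell import arm,eyes
import cv2,json
s=arm.read_state();print(s['t'],s['position'],s['tcp_rot'],s['contact_force'],s['width'],arm.grasp_offset)
for n in("scene","side","wrist"):
    im=eyes.get_image(n);cv2.imwrite(f'pics/{n}0.png',im[:,:,::-1]);print(n,eyes.get_calibration(n))
E
```

```text
pics
0.0 [5.49457960e+02 1.52708637e-01 2.17830369e+02] [[-5.45151354e-05  9.99998420e-01 -1.77692876e-03]
 [ 9.99999939e-01  5.51271535e-05  3.44377529e-04]
 [ 3.44474942e-04 -1.77690988e-03 -9.99998362e-01]] [ 0.21181484  0.41464833 -0.47539133] 1.0025059535801906 18.8
scene {'fx': 510.83248272442853, 'fy': 510.83248272442853, 'cx': 280.71575269670933, 'cy': 205.29471238708578, 'k1': -0.044494333175560785, 'rvec': array([ 1.11465229,  2.22258235, -1.15599509]), 'tvec': array([ 289.19063899, -175.77270853, 1535.89138425])}
side {'fx': 433.08572165207477, 'fy': 433.08572165207477, 'cx': 281.70763278308874, 'cy': 208.3393290865449, 'k1': 0.030160257958033582, 'rvec': array([ 2.23531732, -0.27248871,  0.14414082]), 'tvec': array([-494.25114511,  129.27402223,  962.74434764])}
wrist {'fx': 357.2443375799643, 'fy': 357.2443375799643, 'cx': 273.7960935859168, 'cy': 206.726437600194, 'k1': 0.030795547112145213, 'mount': array([[ 4.41835865e-04, -9.69902971e-01, -2.43491337e-01,
         6.82878395e+01],
       [ 9.99998923e-01,  8.77168236e-05,  1.46517977e-03,
        -3.85846354e-01],
       [-1.39972393e-03, -2.43491722e-01,  9.69901965e-01,
        -1.66291142e+02],
       [ 0.00000000e+00,  0.00000000e+00,  0.00000000e+00,
         1.00000000e+00]])}
```

View pics/scene0.png

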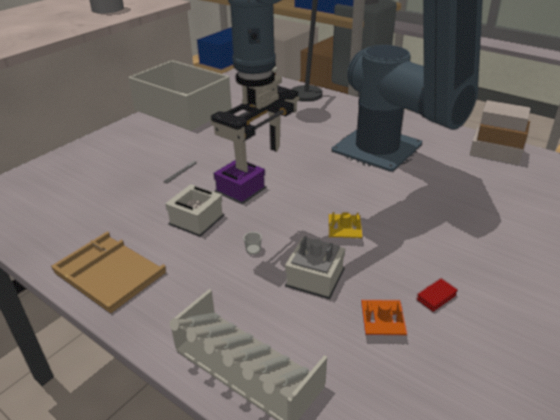

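View pics/side0.png

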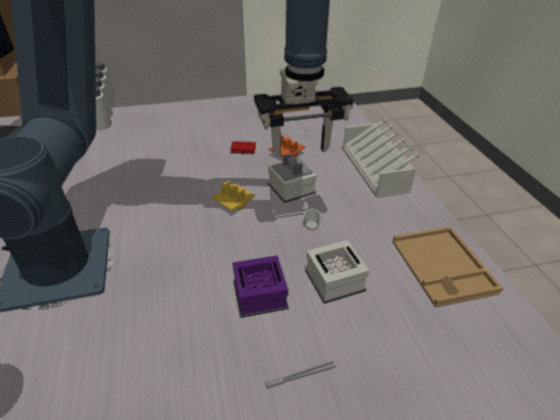

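View pics/wrist0.png

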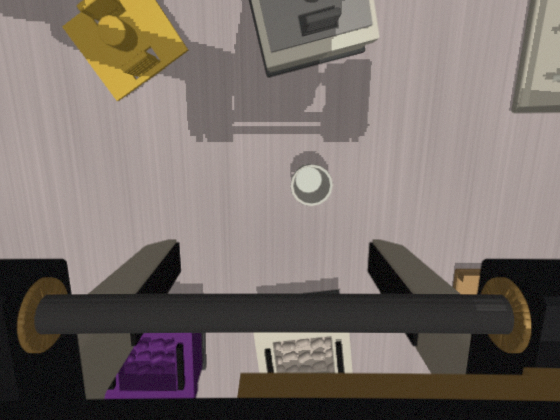

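```bash
cat > h.py <<'E'
import numpy as np,cv2
from cell import arm,eyes
def K(c):return np.array([[c['fx'],0,c['cx']],[0,c['fy'],c['cy']],[0,0,1.]])
def pose(name,st=None):
    c=eyes.get_calibration(name)
    if name=='wrist':
        T=np.eye(4);T[:3,:3]=st['tcp_rot'];T[:3,3]=st['position'];T=T@c['mount']
        W=np.linalg.inv(T);R=W[:3,:3];t=W[:3,3]
    else: R=cv2.Rodrigues(c['rvec'])[0];t=c['tvec']
    return c,R,t
def ray(name,px,st=None):
    c,R,t=pose(name,st)
    u=cv2.undistortPoints(np.array(px,float).reshape(-1,1,2),K(c),np.array([c['k1'],0,0,0,0])).reshape(-1,2)
    d=np.c_[u,np.ones(len(u))]@R
    return -R.T@t,d
def onz(name,px,z,st=None):
    o,d=ray(name,px,st);return o+d*((z-o[2])/d[:,2])[:,None]
def proj(name,P,st=None):
    c,R,t=pose(name,st)
    return cv2.projectPoints(np.array(P,float).reshape(-1,1,3),cv2.Rodrigues(R)[0],t,K(c),np.array([c['k1'],0,0,0,0]))[0].reshape(-1,2)
E
python3 - <<'E'
from h import *
print(onz('side',[[293,160],[337,258],[312,220],[262,275]],[95,60,19,60]).round())
print(onz('scene',[[317,240],[195,202],[253,243],[437,293]],[95,60,19,10]).round())
for n,(x0,y0,w,h) in dict(scene=(150,150,240,180),side=(220,120,200,190)).items():
    im=cv2.imread(f'pics/{n}0.png')[y0:y0+h,x0:x0+w];cv2.imwrite(f'pics/{n}0c.png',cv2.resize(im,None,fx=3.1,fy=3.1,interpolation=cv2.INTER_CUBIC))
E
```

```text
[[ 580.  160.   95.]
 [ 584. -175.   60.]
 [ 587.    0.   19.]
 [ 422. -185.   60.]]
[[ 571.  163.   95.]
 [ 587. -172.   60.]
 [ 586.    3.   19.]
 [ 481.  396.   10.]]
```

View pics/scene0c.png

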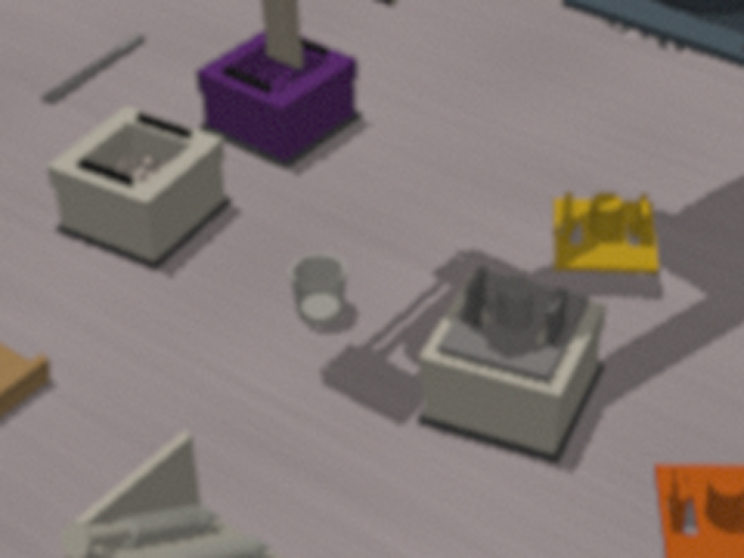

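View pics/side0c.png

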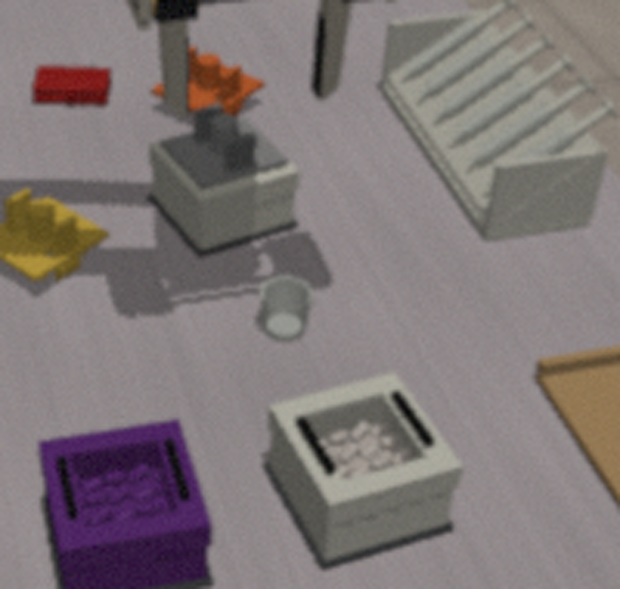

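Lid candidates in the scene view are grey (317,245), yellow (346,225) and orange (383,317). I choose grey, on the white canister. Open canisters are white (195,208) and purple (240,181), and I choose white. Next I'll view both from above, the full one first.

jog_arm:
  commands:
    - {"linear":[-0.06,0.01,0]}
    - {"linear":[-0.12,0.02,0]}
    - {"linear":[-0.18,0.03,0]}
    - {"linear":[-0.225,0.035,0]}
    - {"linear":[-0.225,0.035,0]}
    - {"linear":[-0.225,0.035,0]}
    - {"linear":[-0.225,0.035,0]}
  fingers: 1

```text
invalid input
```

Run:
```python
from h import *
import pickle
st=arm.read_state();im=eyes.get_image('wrist');pickle.dump((st,im),open('full.pkl','wb'))
cv2.imwrite('pics/full1.png',im[:,:,::-1]);print(st['t'],st['position'],st['contact_force'])
im=eyes.get_image('side');pickle.dump(im,open('fullside.pkl','wb'));cv2.imwrite('pics/side1.png',im[:,:,::-1])
```

```text
0.15 [5.49596440e+02 1.14687390e-01 2.18012753e+02] [ 0.57701454 -0.29366154 -0.50968628]
```

View pics/full1.png

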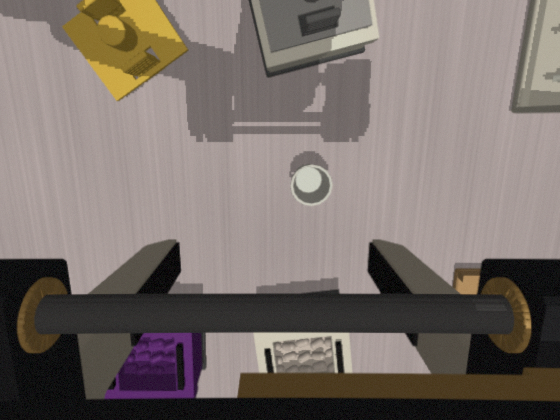

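jog_arm:
  commands:
    - {"linear":[0.06,0,0]}
    - {"linear":[0.12,0,0]}
    - {"linear":[0.18,-0.005,0]}
    - {"linear":[0.24,-0.01,0]}
    - {"linear":[0.3,-0.01,0]}
    - {"linear":[0.335,-0.01,0]}
    - {"linear":[0.335,-0.01,0]}
    - {"linear":[0.335,-0.01,0]}

```text
invalid input
```

Run:
```python
from h import *
import pickle
st=arm.read_state();im=eyes.get_image('wrist');pickle.dump((st,im),open('spent.pkl','wb'))
cv2.imwrite('pics/spent1.png',im[:,:,::-1]);print(st['t'],st['position'],st['contact_force'])
```

```text
0.25 [5.49748248e+02 7.95023846e-02 2.18272513e+02] [ 0.00176259 -0.40735908  0.31168517]
```

View pics/spent1.png

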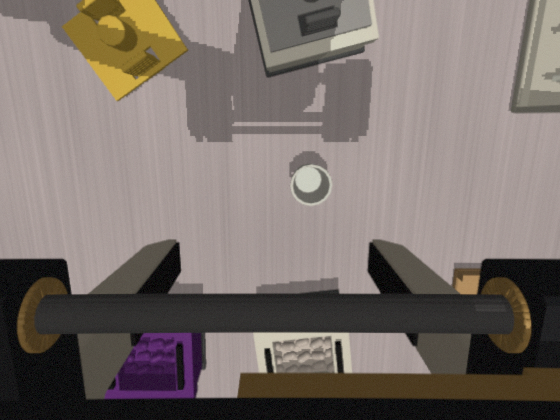

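Both moves were refused as invalid input, probably because `roll` was missing, so I'll add it.

jog_arm:
  commands:
    - {"linear":[-0.06,0.01,0],"roll":0}
    - {"linear":[-0.12,0.02,0],"roll":0}
    - {"linear":[-0.18,0.03,0],"roll":0}
    - {"linear":[-0.225,0.035,0],"roll":0}
    - {"linear":[-0.225,0.035,0],"roll":0}
    - {"linear":[-0.225,0.035,0],"roll":0}
    - {"linear":[-0.225,0.035,0],"roll":0}
  fingers: 1

```text
t: 1.18
position: [585.0, -223.4, 218.8]
tcp_rot: [[-0.002, 1.0, -0.0], [1.0, 0.002, 0.0], [0.0, -0.0, -1.0]]
contact_force: [0.9, -0.6, 0.4]
width: 0.999
```

Run:
```python
from h import *
import pickle
st=arm.read_state();im=eyes.get_image('wrist');pickle.dump((st,im),open('full.pkl','wb'))
cv2.imwrite('pics/full2.png',im[:,:,::-1]);print(st['t'],st['position'],st['contact_force'])
```

```text
1.175 [ 584.99007189 -223.44458096  218.78713676] [ 0.94795412 -0.57024224  0.40228756]
```

View pics/full2.png

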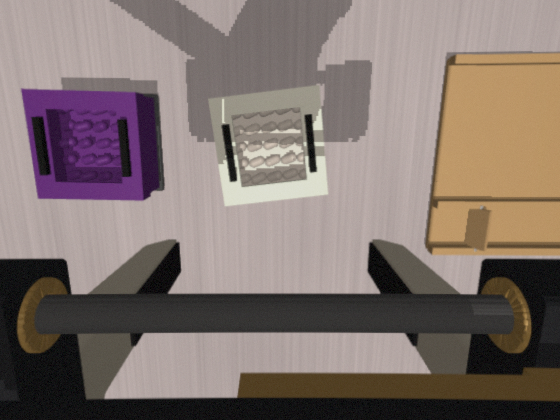

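The white canister with pills is centred near (270,146), turned a few degrees, with its dark seal strips at left and right. Canister x therefore runs along world x, so tab-to-tab runs along about world y. Purple is at (93,145). Next is the spent canister.

jog_arm:
  commands:
    - {"linear":[0.06,0,0],"roll":0}
    - {"linear":[0.12,0,0],"roll":0}
    - {"linear":[0.18,-0.005,0],"roll":0}
    - {"linear":[0.24,-0.01,0],"roll":0}
    - {"linear":[0.3,-0.01,0],"roll":0}
    - {"linear":[0.335,-0.01,0],"roll":0}
    - {"linear":[0.335,-0.01,0],"roll":0}
    - {"linear":[0.335,-0.01,0],"roll":0}

```text
t: 2.22
position: [574.7, 110.2, 218.9]
tcp_rot: [[-0.001, 1.0, 0.0], [1.0, 0.001, -0.001], [-0.001, 0.0, -1.0]]
contact_force: [0.1, -0.1, 0.2]
width: 1.0
```

Run:
```python
from h import *
import pickle
st=arm.read_state();im=eyes.get_image('wrist');pickle.dump((st,im),open('spent.pkl','wb'))
cv2.imwrite('pics/spent2.png',im[:,:,::-1]);print(st['t'],st['position'],st['contact_force'])
cv2.imwrite('pics/spent2c.png',cv2.resize(im[40:250,160:420,::-1],None,fx=2.8,fy=2.8,interpolation=cv2.INTER_CUBIC))
im=pickle.load(open('full.pkl','rb'))[1]
cv2.imwrite('pics/full2c.png',cv2.resize(im[70:220,190:350,::-1],None,fx=4,fy=4,interpolation=cv2.INTER_CUBIC))
```

```text
2.225 [574.70071222 110.18062961 218.85724726] [ 0.05291103 -0.09115999  0.22196334]
```

View pics/spent2c.png

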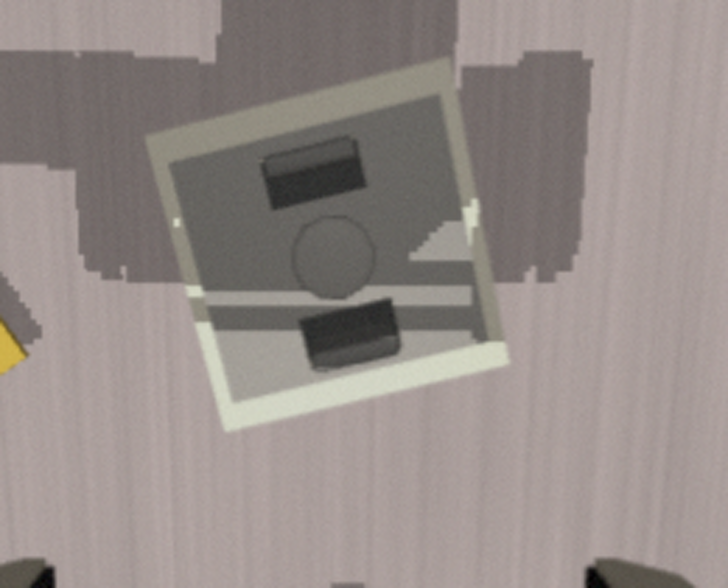

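View pics/full2c.png

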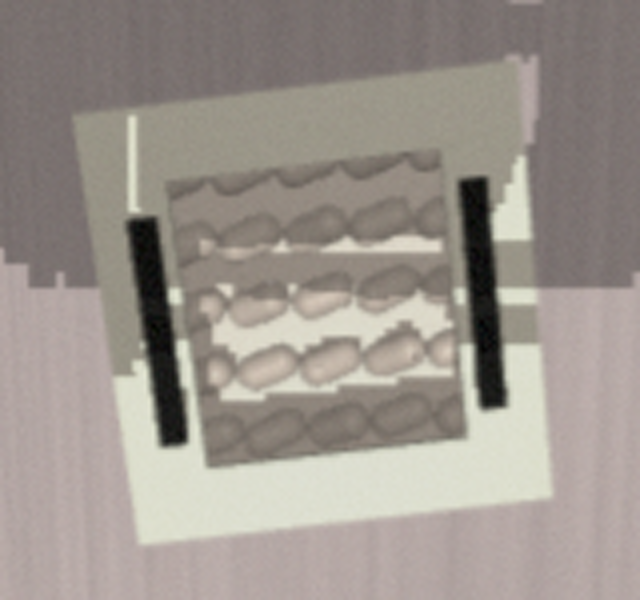

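```bash
cat > fit.py <<'E'
from h import *
import pickle
from scipy.optimize import least_squares
def fit(st,px,model,z0,zfree=True):
    px=np.array(px);m=np.array(model,float)
    def P(p):
        c,s=np.cos(p[2]),np.sin(p[2]);return np.c_[p[0]+c*m[:,0]-s*m[:,1],p[1]+s*m[:,0]+c*m[:,1],m[:,2]+(p[3]*100 if zfree else z0)]
    g=onz('wrist',px,z0,st)[:,:2].mean(0)
    r=least_squares(lambda p:(proj('wrist',P(p),st)-px).ravel(),[*g,0,z0/100])
    print('xy',r.x[:2].round(1),'yaw',np.degrees(r.x[2]).round(2),'z',(r.x[3]*100).round(1) if zfree else z0,'res',np.abs(r.fun).max().round(2));return r.x
if __name__=='__main__':
    f=lambda a,s,o:(np.array(a,float)+.5)/s-.5+np.array(o)
    q=lambda x,y,z:[[-x,y,z],[x,y,z],[x,-y,z],[-x,-y,z]]
    st=pickle.load(open('spent.pkl','rb'))[0]
    can=f([(147,136),(450,58),(508,362),(228,431)],2.8,(160,40))
    lid=f([(170,162),(441,94),(487,340),(232,403)],2.8,(160,40))
    boss=f([(334,257)],2.8,(160,40))
    for zf in(1,0): fit(st,can,q(48,48,0),60,zf)
    for zf in(1,0): fit(st,lid,q(42,38,0),67.5,zf)
    fit(st,np.r_[can,lid,boss],q(48,48,0)+q(42,38,7.5)+[[0,0,37.5]],60,1)
    fit(st,np.r_[lid,boss],q(42,38,7.5)+[[0,0,37.5]],60,0)
    print(onz('wrist',boss,97.5,st))
    st=pickle.load(open('full.pkl','rb'))[0]
    can=f([(75,115),(518,62),(552,497),(138,545)],4,(190,70))
    mo=f([(168,182),(440,150),(467,437),(207,466)],4,(190,70))
    for zf in(1,0): fit(st,can,q(48,48,0),60,zf)
    for zf in(1,0): fit(st,mo,q(30,32,0),60,zf)
    fit(st,np.r_[can,mo],q(48,48,0)+q(30,32,0),60,1)
E
python3 fit.py
```

```text
xy [579.1 167. ] yaw 13.79 z 56.9 res 0.35
xy [579.1 167. ] yaw 13.79 z 60 res 0.94
xy [578.7 167. ] yaw 13.46 z 66.1 res 0.52
xy [578.7 167. ] yaw 13.46 z 67.5 res 0.69
xy [578.9 167. ] yaw 13.65 z 57.6 res 0.71
xy [578.7 167.1] yaw 13.46 z 60 res 0.62
[[578.73923978 167.2971293   97.5       ]]
xy [ 581.5 -182. ] yaw 6.59 z 62.3 res 0.42
xy [ 581.4 -182.1] yaw 6.59 z 60 res 0.72
xy [ 581.4 -182. ] yaw 6.6 z 60.0 res 0.18
xy [ 581.4 -182. ] yaw 6.6 z 60 res 0.18
xy [ 581.4 -181.9] yaw 6.59 z 61.6 res 0.48
```

Run:
```python
from h import *
def q(x,y,a,h,z):
    a=np.radians(a);R=np.array([[np.cos(a),-np.sin(a)],[np.sin(a),np.cos(a)]])
    m=np.array([[-h[0],h[1]],[h[0],h[1]],[h[0],-h[1]],[-h[0],-h[1]]])@R.T
    return np.c_[m+[x,y],np.full(4,z)]
for n,crops in dict(scene=[(160,170,90,70),(270,225,90,75)],side=[(295,230,90,75),(255,145,80,65)]).items():
    im=cv2.imread(f'pics/{n}0.png')
    S=6;big=cv2.resize(im,None,fx=S,fy=S,interpolation=cv2.INTER_CUBIC)
    for P in(q(581.4,-182,6.6,(48,48),60),q(581.4,-182,6.6,(30,32),60),q(578.8,167,13.6,(48,48),60),q(578.8,167,13.6,(42,38),67.5)):
        cv2.polylines(big,[((proj(n,P)+.5)*S).astype(int)],1,(0,0,255),1)
    o=[cv2.resize(big[y*S:(y+h)*S,x*S:(x+w)*S],(395,330)) for x,y,w,h in crops]
    cv2.imwrite(f'pics/{n}_chk.png',np.hstack(o))
```

```text
(no output)
```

View pics/scene_chk.png

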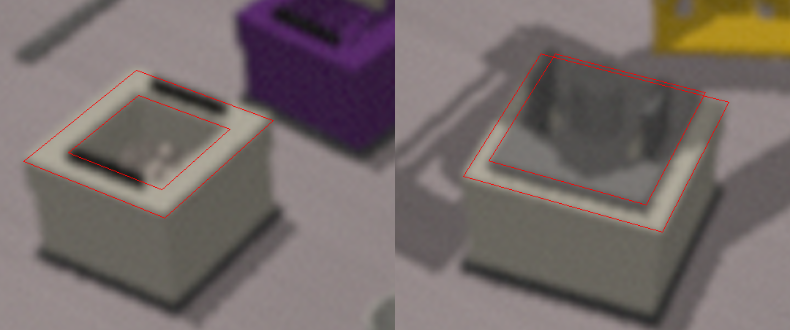

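View pics/side_chk.png

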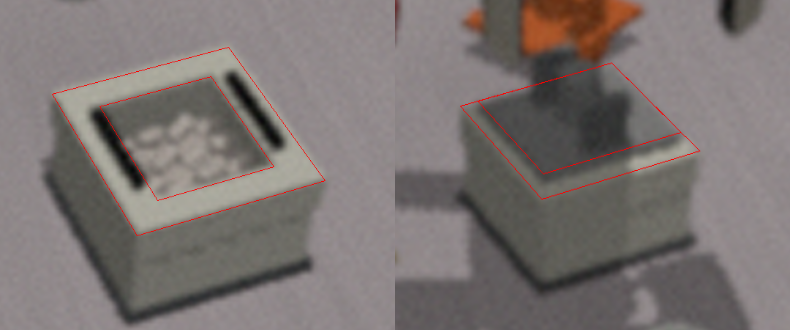

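Both cameras agree with the fit within about 2 mm. The spent canister is at (579,167) with yaw 13.6°, and the full one at (581,-182) with yaw 6.6°. I'll roll into the lid's jaw orientation at a look pose for a second measurement.

jog_arm:
  commands:
    - {"linear":[0.006,-0.0065,0],"roll":9.5}
    - {"linear":[0.012,-0.013,0],"roll":19}
    - {"linear":[0.018,-0.02,0],"roll":28.5}
    - {"linear":[0.024,-0.027,0],"roll":38}
    - {"linear":[0.03,-0.033,0],"roll":47.5}
    - {"linear":[0.036,-0.04,0],"roll":57}
    - {"linear":[0.04,-0.046,0],"roll":66.5}
    - {"linear":[0.0436,-0.0516,0],"roll":76.4}

```text
t: 3.28
position: [523.5, 152.2, 218.7]
tcp_rot: [[0.974, 0.228, 0.0], [0.228, -0.974, -0.0], [-0.0, 0.0, -1.0]]
contact_force: [-0.8, -0.2, -0.2]
width: 0.995
```

jog_arm:
  commands:
    - {"linear":[0,0,0],"roll":0}
    - {"linear":[0,0,0],"roll":0}

```text
t: 3.52
position: [523.8, 152.7, 218.7]
tcp_rot: [[0.971, 0.237, 0.0], [0.237, -0.971, -0.0], [0.0, 0.0, -1.0]]
contact_force: [0.5, 0.1, 0.2]
width: 1.002
```

Run:
```python
from h import *
import pickle
L=[]
for i in range(3):
    st=arm.read_state();im=eyes.get_image('wrist');L.append(st);print(st['t'],st['position'],st['joints'].round(2) if hasattr(st['joints'],'round') else st['joints'])
print(np.array(L[0]['tcp_rot']).round(4))
pickle.dump((L,im),open('spent3.pkl','wb'))
cv2.imwrite('pics/spent3.png',im[:,:,::-1])
cv2.imwrite('pics/spent3c.png',cv2.resize(im[30:240,160:420,::-1],None,fx=2.8,fy=2.8,interpolation=cv2.INTER_CUBIC))
```

```text
3.525 [523.79131063 152.69892389 218.71361068] [ 4.540e+00  1.435e+01  8.856e+01 -1.000e-02  7.707e+01  8.083e+01]
3.575 [523.79304106 152.86089402 218.69744115] [ 4.560e+00  1.436e+01  8.856e+01 -1.000e-02  7.707e+01  8.087e+01]
3.625 [523.75188261 153.0157395  218.66875372] [ 4.580e+00  1.436e+01  8.855e+01 -1.000e-02  7.708e+01  8.091e+01]
[[ 9.715e-01  2.372e-01  3.000e-04]
 [ 2.372e-01 -9.715e-01 -2.000e-04]
 [ 2.000e-04  3.000e-04 -1.000e+00]]
```

View pics/spent3c.png

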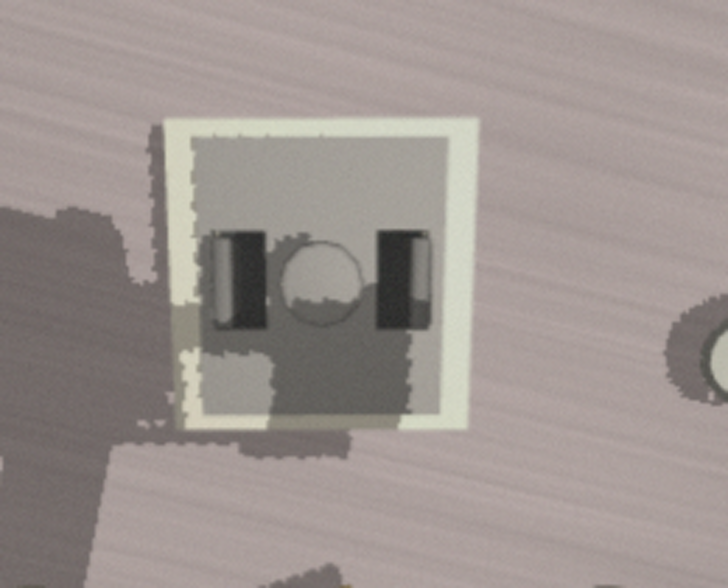

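Run:
```python
from fit import *
L,im=pickle.load(open('spent3.pkl','rb'));st=L[2]
f=lambda a,s,o:(np.array(a,float)+.5)/s-.5+np.array(o)
q=lambda x,y,z:[[x,y,z],[x,-y,z],[-x,-y,z],[-x,y,z]]
can=f([(164,119),(479,118),(469,430),(177,430)],2.8,(160,30))
lid=f([(191,137),(448,137),(439,415),(202,415)],2.8,(160,30))
boss=f([(322,284)],2.8,(160,30))
for zf in(1,0):
    fit(st,can,q(48,48,0),60,zf);fit(st,lid,q(42,38,0),67.5,zf)
x=fit(st,np.r_[can,lid,boss],q(48,48,0)+q(42,38,7.5)+[[0,0,37.5]],60,0)
b=onz('wrist',boss,97.5,st)[0];print(b)
R=np.array(st['tcp_rot']);print('tool shift',R.T@(np.array([x[0],x[1],0])-np.r_[st['position'][:2],0]), np.degrees(np.arctan2(R[1,0],R[0,0])))
```

```text
xy [578.4 166.6] yaw 13.9 z 60.3 res 0.22
xy [578.3 167.3] yaw 13.81 z 68.1 res 0.5
xy [578.4 166.6] yaw 13.9 z 60 res 0.28
xy [578.3 167.3] yaw 13.81 z 67.5 res 0.59
xy [578.4 166.9] yaw 13.86 z 60 res 1.0
[578.62641107 166.81351371  97.5       ]
tool shift [ 5.63792617e+01 -5.90302310e-01  6.79863969e-03] 13.671013474791915
```

jog_arm:
  commands:
    - {"linear":[0.0568,0,0],"roll":0}
    - {"linear":[0.0568,0,0.03],"roll":0}
    - {"linear":[0.0568,0,0.07],"roll":0}
    - {"linear":[0.0568,0,0.1],"roll":0}
    - {"linear":[0.0568,0,0.12],"roll":0}
    - {"linear":[0.0568,0,0.14],"roll":0}
    - {"linear":[0.0568,0,0.146],"roll":0}
    - {"linear":[0.0568,0,0.146],"roll":0}
  fingers: 0.6

```text
t: 4.68
position: [578.7, 166.9, 72.5]
tcp_rot: [[0.972, 0.235, -0.0], [0.235, -0.972, -0.0], [-0.0, -0.0, -1.0]]
contact_force: [0.0, -0.4, -0.1]
width: 0.798
```

jog_arm:
  commands:
    - {"linear":[0,0,0],"roll":0}
    - {"linear":[0,0,0],"roll":0}
    - {"linear":[0,0,0],"roll":0}
    - {"linear":[0,0,0],"roll":0}
  fingers: 0.4

```text
t: 5.18
position: [578.7, 167.0, 72.9]
tcp_rot: [[0.972, 0.235, 0.0], [0.235, -0.972, 0.0], [0.0, 0.0, -1.0]]
contact_force: [0.1, -0.7, 0.5]
width: 0.702
```

Run:
```python
from h import *
st=arm.read_state();print(st['t'],st['position'],st['contact_force'],st['width'])
a=eyes.get_image('side');b=eyes.get_image('wrist')
g=cv2.resize(a[100:220,230:360],None,fx=3,fy=3,interpolation=cv2.INTER_CUBIC)[:,:,::-1]
c=cv2.resize(b[230:420,150:420],(400,281))[:,:,::-1];o=np.zeros((360,800,3),np.uint8);o[:,:390]=g;o[:281,400:]=c
cv2.imwrite('pics/grasp1.png',o)
```

```text
5.175 [578.71173467 167.00013168  72.92894775] [ 0.11993414 -0.66617318  0.46842016] 0.7021630189334171
```

View pics/grasp1.png

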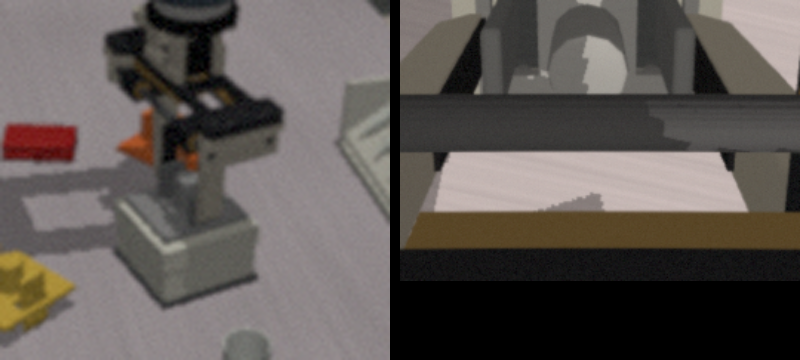

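The fingers straddle the two tabs, with the boss centred between them in the wrist view. I'll squeeze in steps by position.

jog_arm:
  commands:
    - {"linear":[0,0,0],"roll":0}
    - {"linear":[0,0,0],"roll":0}
    - {"linear":[0,0,0],"roll":0}
  fingers: 0.25

```text
t: 5.65
position: [578.7, 166.9, 72.8]
tcp_rot: [[0.972, 0.235, 0.0], [0.235, -0.972, -0.0], [0.0, 0.0, -1.0]]
contact_force: [1.1, -1.1, 1.9]
width: 0.627
```

jog_arm:
  commands:
    - {"linear":[0,0,0],"roll":0}
    - {"linear":[0,0,0],"roll":0}
    - {"linear":[0,0,0],"roll":0}
  fingers: 0.16

```text
t: 6.02
position: [578.5, 167.4, 72.8]
tcp_rot: [[0.972, 0.235, 0.0], [0.235, -0.972, 0.0], [0.0, -0.0, -1.0]]
contact_force: [-1.6, 3.4, 3.2]
width: 0.581
```

jog_arm:
  commands:
    - {"linear":[0,0,0],"roll":0}
    - {"linear":[0,0,0],"roll":0}
    - {"linear":[0,0,0],"roll":0}
    - {"linear":[0,0,0],"roll":0}
  fingers: 0.1

```text
t: 6.52
position: [578.8, 166.8, 72.8]
tcp_rot: [[0.972, 0.235, 0.0], [0.235, -0.972, -0.0], [0.0, 0.0, -1.0]]
contact_force: [-1.1, -1.5, 4.3]
width: 0.549
```

jog_arm:
  commands:
    - {"linear":[0,0,-0.001],"roll":0}
    - {"linear":[0,0,-0.002],"roll":0}
    - {"linear":[0,0,-0.003],"roll":0}
    - {"linear":[0,0,-0.004],"roll":0}
    - {"linear":[0,0,-0.005],"roll":0}
    - {"linear":[0,0,-0.006],"roll":0}

```text
t: 7.28
position: [578.6, 167.0, 78.7]
tcp_rot: [[0.972, 0.235, -0.0], [0.235, -0.972, 0.0], [-0.0, -0.0, -1.0]]
contact_force: [0.2, 0.2, -0.3]
width: 0.557
```

jog_arm:
  commands:
    - {"linear":[0,0,-0.003],"roll":0}
    - {"linear":[0,0,-0.006],"roll":0}
    - {"linear":[0,0,-0.01],"roll":0}
    - {"linear":[0,0,-0.015],"roll":0}
    - {"linear":[0,0,-0.015],"roll":0}

```text
t: 7.9
position: [579.0, 167.0, 94.3]
tcp_rot: [[0.972, 0.235, 0.001], [0.235, -0.972, 0.0], [0.001, 0.0, -1.0]]
contact_force: [0.4, 0.9, -0.9]
width: 0.552
```

```bash
cat > look.py <<'E'
from h import *
import sys
n,x,y,w,h=sys.argv[1],*map(int,sys.argv[2:6])
st=arm.read_state();print(st['t'],st['position'],st['contact_force'].round(2),st['moment'],st['width'])
a=eyes.get_image('side');b=eyes.get_image('wrist')
s=min(440/w,400/h);g=cv2.resize(a[y:y+h,x:x+w],None,fx=s,fy=s,interpolation=cv2.INTER_CUBIC)[:,:,::-1]
c=cv2.resize(b[200:400,150:410],(350,269))[:,:,::-1];o=np.zeros((400,800,3),np.uint8);o[:g.shape[0],:g.shape[1]]=g;o[:269,450:]=c
cv2.imwrite(f'pics/{n}.png',o)
E
python3 look.py lift1 230 90 130 120
```

```text
7.9 [579.01374648 167.03453717  94.3016402 ] [ 0.38  0.89 -0.93] [ 0.00756107  0.08604912 -0.02940574] 0.5517387032180759
```

View pics/lift1.png

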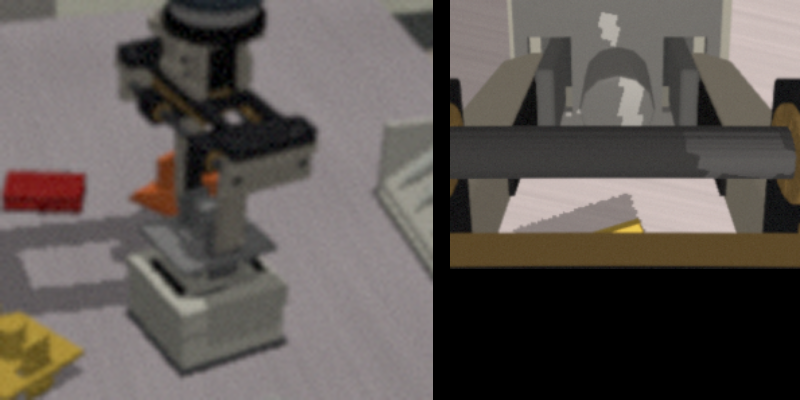

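The lid came off level and stays in the grip. I'll raise it and carry it to a look pose beside the full canister.

jog_arm:
  commands:
    - {"linear":[0,0,-0.03],"roll":0}
    - {"linear":[0,0,-0.06],"roll":0}
    - {"linear":[-0.01,0.02,-0.085],"roll":0}
    - {"linear":[-0.026,0.053,-0.105],"roll":0}
    - {"linear":[-0.046,0.093,-0.12],"roll":0}
    - {"linear":[-0.066,0.133,-0.125],"roll":0}
    - {"linear":[-0.086,0.173,-0.125],"roll":0}
    - {"linear":[-0.106,0.213,-0.125],"roll":0}

```text
t: 9.0
position: [525.1, -66.3, 218.7]
tcp_rot: [[0.972, 0.235, 0.0], [0.235, -0.972, -0.0], [0.0, 0.0, -1.0]]
contact_force: [0.7, -0.8, -0.9]
width: 0.549
```

jog_arm:
  commands:
    - {"linear":[-0.02,0.04,0],"roll":2}
    - {"linear":[-0.038,0.078,0],"roll":4}
    - {"linear":[-0.05,0.102,0],"roll":6}
    - {"linear":[-0.056,0.113,0],"roll":7}
    - {"linear":[-0.0576,0.1166,0],"roll":7}
    - {"linear":[-0.0576,0.1166,0],"roll":7}
    - {"linear":[-0.0576,0.1166,0],"roll":7}
    - {"linear":[-0.0576,0.1166,0],"roll":7}

```text
t: 10.0
position: [497.3, -191.1, 218.7]
tcp_rot: [[0.993, 0.116, 0.0], [0.116, -0.993, 0.0], [0.0, -0.0, -1.0]]
contact_force: [0.2, -0.2, -1.5]
width: 0.551
```

Run:
```python
from h import *
import pickle
eyes.get_image('wrist')
st=arm.read_state();im=eyes.get_image('wrist');pickle.dump((st,im),open('full3.pkl','wb'))
print(st['t'],st['position'],st['contact_force'],st['width'],np.array(st['tcp_rot']).round(4)[:2,:2])
cv2.imwrite('pics/full3.png',im[:,:,::-1])
cv2.imwrite('pics/full3c.png',cv2.resize(im[20:170,190:350,::-1],None,fx=4,fy=4,interpolation=cv2.INTER_CUBIC))
```

```text
10.05 [ 497.26069059 -191.19712978  218.68669138] [ 0.19881734  0.34457983 -1.18074267] 0.5494431413838671 [[ 0.9932  0.116 ]
 [ 0.116  -0.9932]]
```

View pics/full3.png

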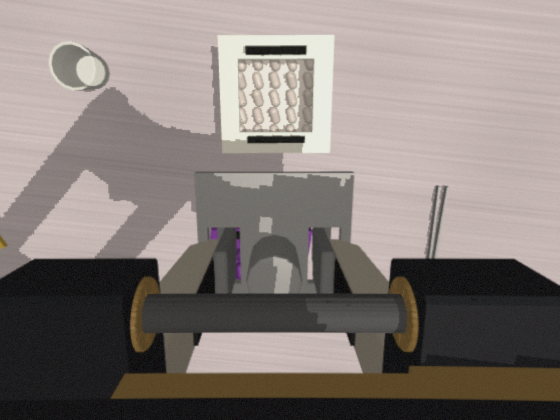

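View pics/full3c.png

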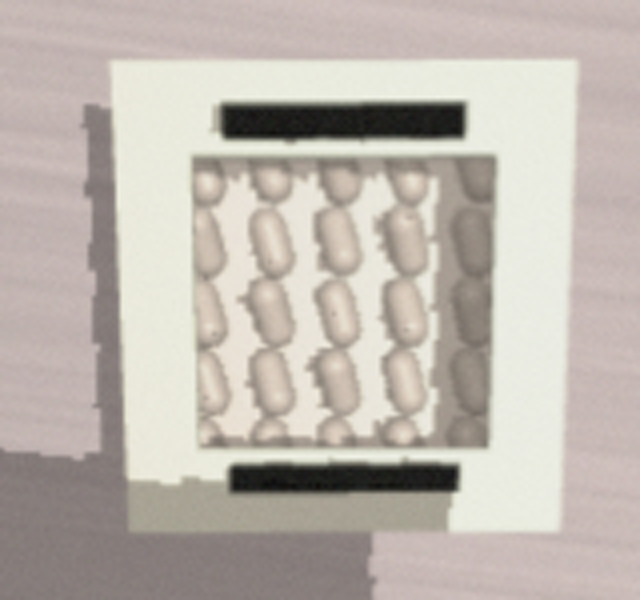

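Run:
```python
from fit import *
st,im=pickle.load(open('full3.pkl','rb'))
f=lambda a,s,o:(np.array(a,float)+.5)/s-.5+np.array(o)
q=lambda x,y,z:[[x,y,z],[x,-y,z],[-x,-y,z],[-x,y,z]]
can=f([(110,60),(578,60),(561,532),(129,532)],4,(190,20))
mo=f([(192,155),(496,155),(489,448),(197,448)],4,(190,20))
for zf in(1,0):
    fit(st,can,q(48,48,0),60,zf);fit(st,mo,q(30,32,0),60,zf)
x=fit(st,np.r_[can,mo],q(48,48,0)+q(30,32,0),60,0)
R=np.array(st['tcp_rot']);p=st['position'];print('shift',R.T@(np.array([x[0],x[1],0])-np.r_[p[:2],0]))
for zt in(-3,-5.3,-7):
    W=onz('wrist',[[195.7,172],[353.3,172]],p[2]+zt,st);print(zt,((W-p)@R).round(1))
cv2.imwrite('pics/lid3c.png',cv2.resize(im[160:300,180:370,::-1],None,fx=4,fy=4,interpolation=cv2.INTER_CUBIC))
```

```text
xy [ 581.1 -181.9] yaw 6.78 z 64.1 res 0.24
xy [ 581.4 -181.7] yaw 6.63 z 62.5 res 0.29
xy [ 581.5 -181.9] yaw 6.78 z 60 res 0.89
xy [ 581.6 -181.6] yaw 6.63 z 60 res 0.56
xy [ 581.5 -181.8] yaw 6.74 z 60 res 1.05
shift [8.47877825e+01 3.93935344e-01 3.21148879e-03]
-3 [[ 41.6 -38.4   3. ]
 [ 41.6  36.6   3. ]]
-5.3 [[ 41.3 -38.9   5.3]
 [ 41.3  37.2   5.3]]
-7 [[ 41.  -39.3   7. ]
 [ 41.   37.5   7. ]]
```

View pics/lid3c.png

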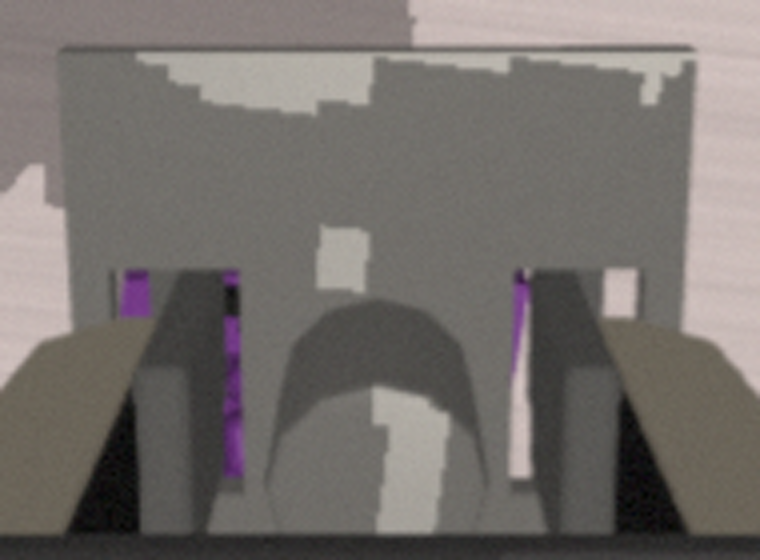

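jog_arm:
  commands:
    - {"linear":[0.02,0,0],"roll":0}
    - {"linear":[0.045,0,0.015],"roll":0}
    - {"linear":[0.07,0.0005,0.04],"roll":0}
    - {"linear":[0.0857,0.0005,0.07],"roll":0}
    - {"linear":[0.0857,0.0005,0.09],"roll":0}
    - {"linear":[0.0857,0.0005,0.104],"roll":0}
    - {"linear":[0.0857,0.0005,0.11],"roll":0}
    - {"linear":[0.0857,0.0005,0.11],"roll":0}

```text
t: 11.1
position: [582.3, -182.6, 108.8]
tcp_rot: [[0.993, 0.115, 0.0], [0.115, -0.993, -0.0], [0.0, 0.0, -1.0]]
contact_force: [-0.1, -0.8, -0.8]
width: 0.553
```

jog_arm:
  commands:
    - {"linear":[0,0,0],"roll":0}
    - {"linear":[0,0,0],"roll":0}
    - {"linear":[0,0,0],"roll":0}
    - {"linear":[0,0,0],"roll":0}

```text
t: 11.6
position: [582.4, -182.5, 108.9]
tcp_rot: [[0.993, 0.115, 0.0], [0.115, -0.993, -0.0], [0.0, 0.0, -1.0]]
contact_force: [0.3, 0.5, -1.7]
width: 0.553
```

```bash
python3 look.py over1 270 150 130 160
python3 - <<'E'
from h import *
a=eyes.get_image('scene');cv2.imwrite('pics/over1s.png',cv2.resize(a[130:240,140:260,::-1],None,fx=5,fy=5,interpolation=cv2.INTER_CUBIC))
E
```

```text
11.6 [ 582.36291649 -182.53064277  108.86820341] [ 0.26  0.5  -1.73] [0.07419818 0.11674027 0.00057757] 0.5526610335901142
```

View pics/over1.png

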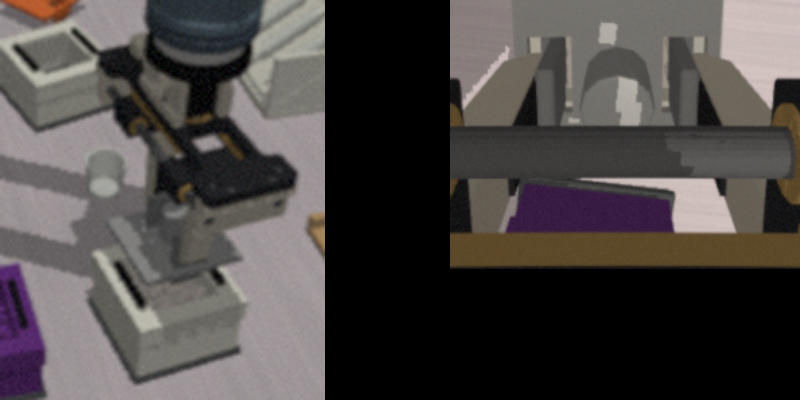

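View pics/over1s.png

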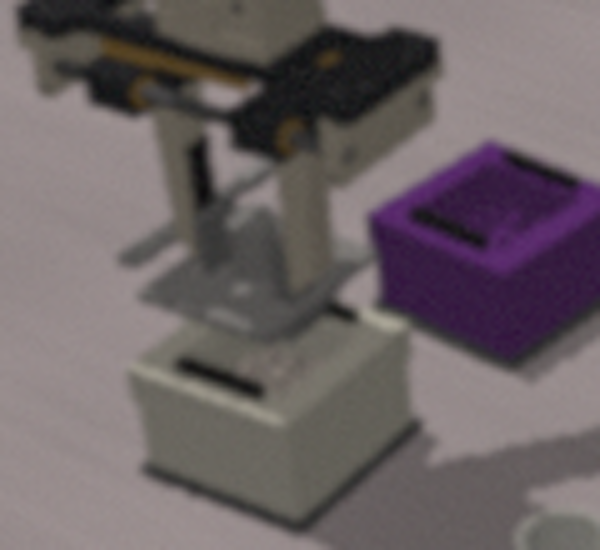

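The lid is aligned over the mouth in both views, so I'll lower it slowly and feel for contact.

jog_arm:
  commands:
    - {"linear":[0,0,0.003],"roll":0}
    - {"linear":[0,0,0.006],"roll":0}
    - {"linear":[0,0,0.008],"roll":0}
    - {"linear":[0,0,0.01],"roll":0}
    - {"linear":[0,0,0.012],"roll":0}
    - {"linear":[0,0,0.014],"roll":0}

```text
t: 12.5
position: [582.3, -182.5, 94.5]
tcp_rot: [[0.993, 0.115, -0.0], [0.115, -0.993, 0.0], [-0.0, -0.0, -1.0]]
contact_force: [0.9, -0.0, -1.7]
width: 0.551
```

jog_arm:
  commands:
    - {"linear":[0,0,0.0015],"roll":0}
    - {"linear":[0,0,0.003],"roll":0}
    - {"linear":[0,0,0.0045],"roll":0}
    - {"linear":[0,0,0.006],"roll":0}

```text
t: 13.0
position: [582.3, -182.5, 88.6]
tcp_rot: [[0.993, 0.115, -0.0], [0.115, -0.993, 0.0], [0.0, -0.0, -1.0]]
contact_force: [-0.5, 0.6, -1.1]
width: 0.551
```

jog_arm:
  commands:
    - {"linear":[0,0,0.001],"roll":0}
    - {"linear":[0,0,0.002],"roll":0}
    - {"linear":[0,0,0.003],"roll":0}
    - {"linear":[0,0,0.003],"roll":0}

```text
t: 13.5
position: [582.2, -182.4, 85.6]
tcp_rot: [[0.993, 0.115, -0.0], [0.115, -0.993, 0.0], [-0.0, -0.0, -1.0]]
contact_force: [0.6, 0.4, -1.2]
width: 0.551
```

jog_arm:
  commands:
    - {"linear":[0,0,0.001],"roll":0}
    - {"linear":[0,0,0.002],"roll":0}
    - {"linear":[0,0,0.003],"roll":0}
    - {"linear":[0,0,0.003],"roll":0}

```text
t: 14.0
position: [582.2, -182.5, 82.5]
tcp_rot: [[0.993, 0.115, -0.0], [0.115, -0.993, 0.0], [-0.0, -0.0, -1.0]]
contact_force: [-0.9, -0.7, -0.3]
width: 0.552
```

jog_arm:
  commands:
    - {"linear":[0,0,0.001],"roll":0}
    - {"linear":[0,0,0.001],"roll":0}
    - {"linear":[0,0,0.002],"roll":0}
    - {"linear":[0,0,0.002],"roll":0}

```text
t: 14.5
position: [582.2, -182.5, 80.5]
tcp_rot: [[0.993, 0.115, -0.0], [0.115, -0.993, 0.0], [-0.0, -0.0, -1.0]]
contact_force: [-0.6, -0.4, -1.1]
width: 0.551
```

jog_arm:
  commands:
    - {"linear":[0,0,0.001],"roll":0}
    - {"linear":[0,0,0.001],"roll":0}
    - {"linear":[0,0,0.001],"roll":0}

```text
t: 14.88
position: [582.3, -182.5, 79.7]
tcp_rot: [[0.993, 0.115, 0.0], [0.115, -0.993, 0.0], [0.0, -0.0, -1.0]]
contact_force: [0.0, 0.2, -1.3]
width: 0.554
```

jog_arm:
  commands:
    - {"linear":[0,0,0.001],"roll":0}
    - {"linear":[0,0,0.001],"roll":0}
    - {"linear":[0,0,0.002],"roll":0}
    - {"linear":[0,0,0.002],"roll":0}

```text
t: 15.38
position: [582.2, -182.4, 77.5]
tcp_rot: [[0.993, 0.115, -0.0], [0.115, -0.993, 0.0], [-0.0, -0.0, -1.0]]
contact_force: [-0.7, 0.2, -1.1]
width: 0.553
```

jog_arm:
  commands:
    - {"linear":[0,0,0.001],"roll":0}
    - {"linear":[0,0,0.001],"roll":0}
    - {"linear":[0,0,0.001],"roll":0}

```text
t: 15.75
position: [582.4, -182.6, 77.0]
tcp_rot: [[0.993, 0.115, 0.0], [0.115, -0.993, -0.0], [0.0, 0.0, -1.0]]
contact_force: [-1.2, -0.1, 2.9]
width: 0.551
```

```bash
python3 look.py set1 290 190 90 110
python3 - <<'E'
from h import *
a=eyes.get_image('scene');cv2.imwrite('pics/set1s.png',cv2.resize(a[150:240,150:240,::-1],None,fx=6,fy=6,interpolation=cv2.INTER_CUBIC))
E
```

```text
15.75 [ 582.39890571 -182.58922453   76.96652312] [-1.23 -0.08  2.9 ] [-0.01150359  0.21797181 -0.0214373 ] 0.5512093485186094
```

View pics/set1.png

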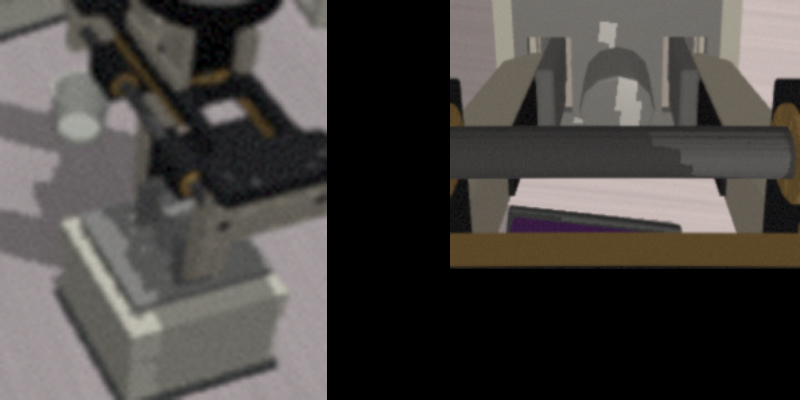

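View pics/set1s.png

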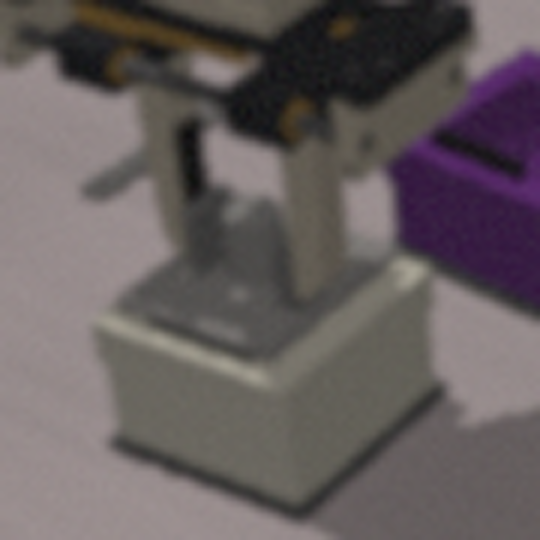

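The lid rests level and centred on the seal at TCP z 77.0, reading about 3 N. I'll open gently.

jog_arm:
  commands:
    - {"linear":[0,0,0],"roll":0}
    - {"linear":[0,0,0],"roll":0}
    - {"linear":[0,0,0],"roll":0}
  fingers: 0.22

```text
t: 16.27
position: [582.2, -182.4, 76.4]
tcp_rot: [[0.993, 0.115, -0.0], [0.115, -0.993, 0.0], [-0.0, -0.0, -1.0]]
contact_force: [-0.3, 0.0, -0.4]
width: 0.607
```

jog_arm:
  commands:
    - {"linear":[0,0,0],"roll":0}
    - {"linear":[0,0,0],"roll":0}
    - {"linear":[0,0,0],"roll":0}
    - {"linear":[0,0,0],"roll":0}
  fingers: 0.6

```text
t: 16.77
position: [582.3, -182.5, 76.7]
tcp_rot: [[0.993, 0.115, -0.0], [0.115, -0.993, -0.0], [-0.0, 0.0, -1.0]]
contact_force: [0.4, 0.3, 0.1]
width: 0.799
```

jog_arm:
  commands:
    - {"linear":[0,0,-0.01],"roll":0}
    - {"linear":[0,0,-0.025],"roll":0}
    - {"linear":[0,0,-0.045],"roll":0}
    - {"linear":[0,0,-0.06],"roll":0}
    - {"linear":[0,0,-0.06],"roll":0}
    - {"linear":[0,0,-0.06],"roll":0}

```text
t: 17.52
position: [582.0, -182.4, 136.4]
tcp_rot: [[0.993, 0.115, -0.0], [0.115, -0.993, 0.0], [-0.0, -0.0, -1.0]]
contact_force: [-0.3, -0.7, -0.3]
width: 0.799
```

```bash
python3 look.py rel1 290 190 90 110
```

```text
17.525 [ 581.99631162 -182.36137354  136.36120045] [-0.3  -0.71 -0.3 ] [ 0.10961444  0.0578623  -0.05997336] 0.7993704904802045
```

View pics/rel1.png

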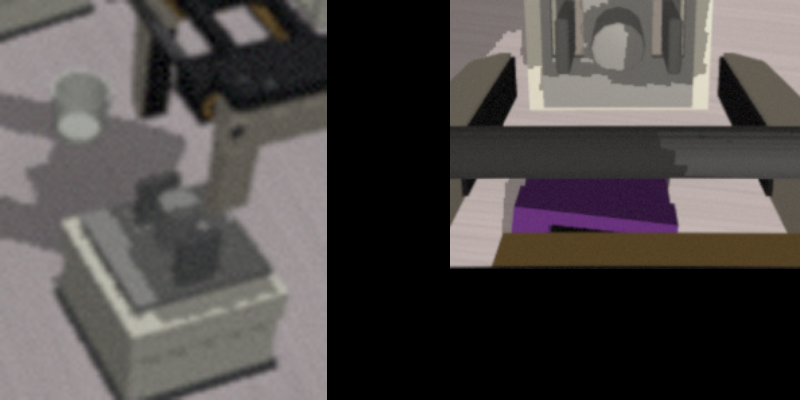

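The lid is left on the canister. I'll shut the fingers and check where the boss is.

jog_arm:
  commands:
    - {"linear":[0,0,0],"roll":0}
    - {"linear":[0,0,0],"roll":0}
    - {"linear":[0,0,0.005],"roll":0}
    - {"linear":[0,0,0.01],"roll":0}
    - {"linear":[0,0,0.014],"roll":0}
    - {"linear":[0,0,0.018],"roll":0}
    - {"linear":[0,0,0.02],"roll":0}
    - {"linear":[0,0,0.02],"roll":0}
  fingers: -1

```text
t: 18.62
position: [582.2, -182.5, 116.5]
tcp_rot: [[0.993, 0.115, -0.0], [0.115, -0.993, 0.0], [-0.0, -0.0, -1.0]]
contact_force: [0.1, 0.6, 0.2]
width: 0.013
```

Run:
```python
from h import *
st=arm.read_state();im=eyes.get_image('wrist');R=np.array(st['tcp_rot'])
print(st['t'],st['position'],st['contact_force'].round(2),st['width'])
cv2.imwrite('pics/shut1.png',cv2.resize(im[150:330,180:370,::-1],None,fx=3.3,fy=3.3,interpolation=cv2.INTER_CUBIC))
for y in(-12,0,12): print(proj('wrist',st['position']+R@np.array([0,y,14.5]),st))
```

```text
18.625 [ 582.21807644 -182.47786238  116.46644882] [0.05 0.64 0.22] 0.012937680850762134
[[253.6268165  246.02571616]]
[[276.01371583 246.02867181]]
[[298.40103349 246.04112045]]
```

View pics/shut1.png

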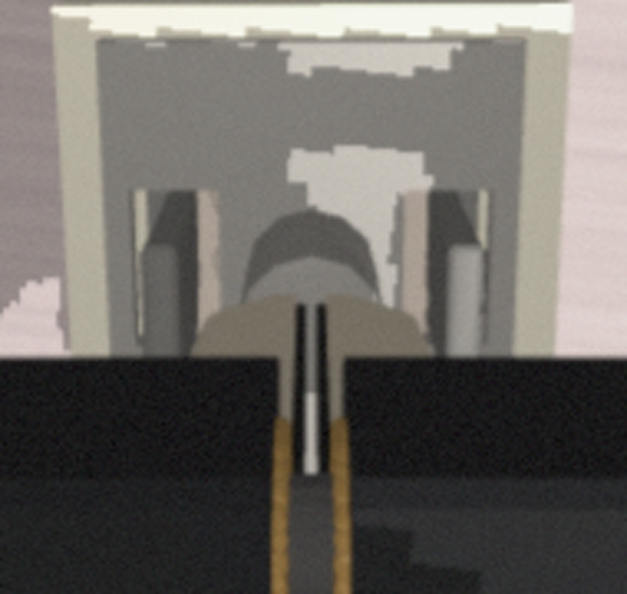

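jog_arm:
  commands:
    - {"linear":[0,0,0.004],"roll":0}
    - {"linear":[0,0,0.008],"roll":0}
    - {"linear":[0,0,0.011],"roll":0}
    - {"linear":[0,0,0.013],"roll":0}
    - {"linear":[0,0,0.013],"roll":0}
    - {"linear":[0,0,0.013],"roll":0}

```text
t: 19.42
position: [582.2, -182.5, 104.0]
tcp_rot: [[0.993, 0.115, 0.0], [0.115, -0.993, -0.0], [0.0, 0.0, -1.0]]
contact_force: [-2.2, 0.3, 4.3]
width: 0.008
```

jog_arm:
  commands:
    - {"linear":[0,0,0.0005],"roll":0}
    - {"linear":[0,0,0.001],"roll":0}
    - {"linear":[0,0,0.0015],"roll":0}
    - {"linear":[0,0,0.0015],"roll":0}

```text
t: 19.92
position: [582.3, -182.5, 103.1]
tcp_rot: [[0.993, 0.115, 0.0], [0.115, -0.993, -0.0], [0.0, 0.0, -1.0]]
contact_force: [-2.7, 1.1, 8.4]
width: 0.003
```

jog_arm:
  commands:
    - {"linear":[0,0,0.0005],"roll":0}
    - {"linear":[0,0,0.001],"roll":0}
    - {"linear":[0,0,0.001],"roll":0}

```text
t: 20.3
position: [582.3, -182.5, 102.4]
tcp_rot: [[0.993, 0.115, 0.001], [0.115, -0.993, -0.0], [0.001, 0.001, -1.0]]
contact_force: [-3.9, 1.7, 9.2]
width: 0.007
```

jog_arm:
  commands:
    - {"linear":[0,0,0.0005],"roll":0}
    - {"linear":[0,0,0.001],"roll":0}
    - {"linear":[0,0,0.001],"roll":0}

```text
t: 20.68
position: [582.4, -182.5, 101.6]
tcp_rot: [[0.993, 0.115, 0.001], [0.115, -0.993, -0.001], [0.001, 0.001, -1.0]]
contact_force: [-4.4, 2.1, 11.1]
width: 0.005
```

```bash
python3 look.py press1 290 190 90 110
python3 - <<'E'
from h import *
a=eyes.get_image('scene');cv2.imwrite('pics/press1s.png',cv2.resize(a[150:240,150:240,::-1],None,fx=6,fy=6,interpolation=cv2.INTER_CUBIC))
E
```

```text
20.675 [ 582.35608324 -182.5280747   101.64400514] [-4.43  2.1  11.15] [ 0.39171629  0.89224138 -0.00118782] 0.005211227040750784
```

View pics/press1.png

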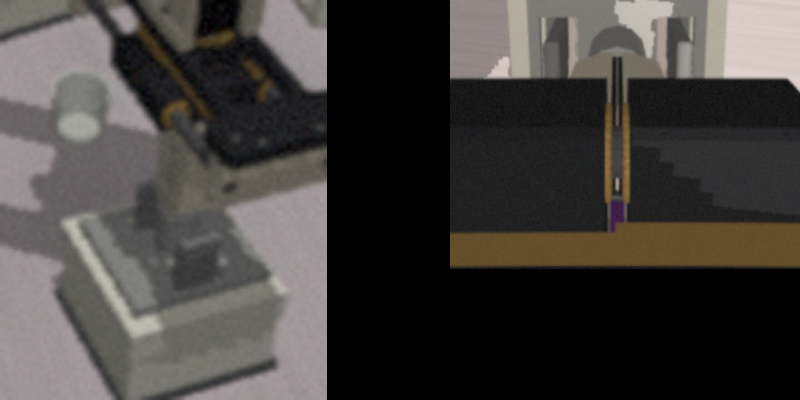

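View pics/press1s.png

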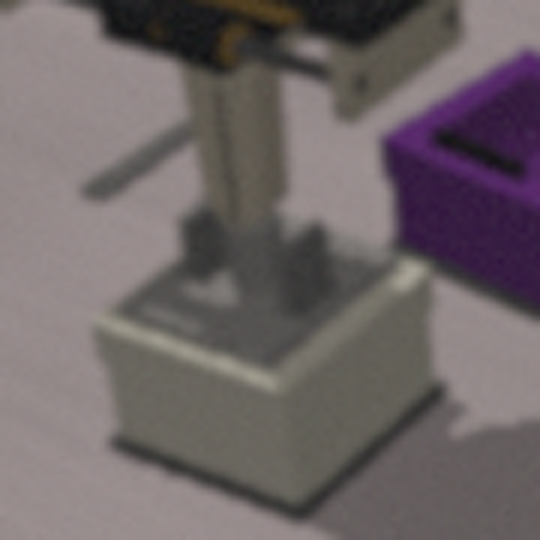

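Force is rising smoothly, with a small side force of -4 N in x that I'll relieve with a 0.6 mm shift while pressing on.

jog_arm:
  commands:
    - {"linear":[-0.0003,-0.0001,0],"roll":0}
    - {"linear":[-0.0006,-0.0002,0],"roll":0}
    - {"linear":[-0.0006,-0.0002,0.0005],"roll":0}
    - {"linear":[-0.0006,-0.0002,0.0005],"roll":0}

```text
t: 21.32
position: [582.3, -182.5, 101.4]
tcp_rot: [[0.993, 0.115, 0.002], [0.115, -0.993, -0.001], [0.002, 0.001, -1.0]]
contact_force: [-2.5, 1.4, 10.8]
width: 0.008
```

jog_arm:
  commands:
    - {"linear":[0,0,0.0005],"roll":0}
    - {"linear":[0,0,0.0005],"roll":0}
    - {"linear":[0,0,0.0005],"roll":0}

```text
t: 21.7
position: [582.3, -182.6, 100.7]
tcp_rot: [[0.993, 0.115, 0.002], [0.115, -0.993, -0.001], [0.002, 0.001, -1.0]]
contact_force: [-2.1, 1.5, 10.4]
width: 0.005
```

jog_arm:
  commands:
    - {"linear":[0,0,0.0005],"roll":0}
    - {"linear":[0,0,0.0005],"roll":0}
    - {"linear":[0,0,0.0005],"roll":0}

```text
t: 22.08
position: [582.3, -182.6, 100.3]
tcp_rot: [[0.993, 0.115, 0.002], [0.115, -0.993, -0.001], [0.002, 0.001, -1.0]]
contact_force: [-2.5, 1.5, 10.9]
width: 0.003
```

jog_arm:
  commands:
    - {"linear":[0,0,0.0005],"roll":0}
    - {"linear":[0,0,0.0005],"roll":0}
    - {"linear":[0,0,0.0005],"roll":0}

```text
t: 22.45
position: [582.3, -182.6, 100.0]
tcp_rot: [[0.993, 0.115, 0.002], [0.115, -0.993, -0.001], [0.002, 0.001, -1.0]]
contact_force: [-3.6, 1.7, 11.8]
width: 0.004
```

jog_arm:
  commands:
    - {"linear":[0,0,0.0005],"roll":0}
    - {"linear":[0,0,0.001],"roll":0}
    - {"linear":[0,0,0.001],"roll":0}

```text
t: 22.82
position: [582.4, -182.6, 99.2]
tcp_rot: [[0.993, 0.115, 0.002], [0.115, -0.993, -0.001], [0.002, 0.001, -1.0]]
contact_force: [-3.3, 1.1, 13.2]
width: 0.002
```

jog_arm:
  commands:
    - {"linear":[0,0,0.0005],"roll":0}
    - {"linear":[0,0,0.0005],"roll":0}
    - {"linear":[0,0,0.0005],"roll":0}

```text
t: 23.2
position: [582.4, -182.6, 98.9]
tcp_rot: [[0.993, 0.115, 0.002], [0.115, -0.993, -0.001], [0.002, 0.001, -1.0]]
contact_force: [-3.5, 1.8, 14.5]
width: 0.007
```

jog_arm:
  commands:
    - {"linear":[0,0,0.0005],"roll":0}
    - {"linear":[0,0,0.0005],"roll":0}
    - {"linear":[0,0,0.0005],"roll":0}

```text
t: 23.58
position: [582.4, -182.6, 98.6]
tcp_rot: [[0.993, 0.115, 0.002], [0.115, -0.993, -0.001], [0.002, 0.001, -1.0]]
contact_force: [-4.3, 3.1, 15.3]
width: 0.008
```

Force dipped near z 100.7 and then followed the seal curve to about 15 N, which suggests the tabs snapped. I'll back off and inspect.

jog_arm:
  commands:
    - {"linear":[0,0,-0.001],"roll":0}
    - {"linear":[0,0,-0.002],"roll":0}
    - {"linear":[0,0,-0.003],"roll":0}
    - {"linear":[0,0,-0.0035],"roll":0}
    - {"linear":[0,0,-0.0035],"roll":0}

```text
t: 24.2
position: [582.3, -182.5, 101.0]
tcp_rot: [[0.993, 0.115, 0.002], [0.115, -0.993, -0.001], [0.002, 0.001, -1.0]]
contact_force: [-2.4, 1.2, 9.1]
width: 0.002
```

jog_arm:
  commands:
    - {"linear":[0,0,-0.001],"roll":0}
    - {"linear":[0,0,-0.002],"roll":0}
    - {"linear":[0,0,-0.005],"roll":0}
    - {"linear":[0,0,-0.015],"roll":0}
    - {"linear":[0,0,-0.035],"roll":0}
    - {"linear":[0,0,-0.055],"roll":0}
    - {"linear":[0,0,-0.055],"roll":0}

```text
t: 25.08
position: [582.9, -183.0, 156.9]
tcp_rot: [[0.993, 0.115, 0.004], [0.115, -0.993, -0.002], [0.004, 0.002, -1.0]]
contact_force: [-0.4, 0.3, 0.6]
width: -0.0
```

jog_arm:
  commands:
    - {"linear":[-0.03,0,-0.02],"roll":0}
    - {"linear":[-0.06,0,-0.04],"roll":0}
    - {"linear":[-0.085,0,-0.06],"roll":0}
    - {"linear":[-0.085,0,-0.06],"roll":0}
    - {"linear":[-0.085,0,-0.06],"roll":0}
  fingers: 0

```text
t: 25.7
position: [497.4, -192.0, 213.8]
tcp_rot: [[0.993, 0.115, -0.0], [0.115, -0.993, 0.001], [-0.0, -0.001, -1.0]]
contact_force: [-0.8, -0.4, 0.1]
width: 0.476
```

Run:
```python
from h import *
import pickle
st=arm.read_state();im=eyes.get_image('wrist');pickle.dump((st,im),open('fin.pkl','wb'))
print(st['t'],st['position'],st['contact_force'].round(2),st['width'])
cv2.imwrite('pics/fin.png',cv2.resize(im[20:200,180:380,::-1],None,fx=3.3,fy=3.3,interpolation=cv2.INTER_CUBIC))
a=eyes.get_image('scene');b=eyes.get_image('side')
cv2.imwrite('pics/fin2.png',np.hstack([cv2.resize(a[155:240,150:240],(400,378),interpolation=cv2.INTER_CUBIC),cv2.resize(b[215:305,295:385],(378,378),interpolation=cv2.INTER_CUBIC)])[:,:,::-1])
```

```text
25.7 [ 497.42862511 -192.01573814  213.84403834] [-0.78 -0.37  0.08] 0.4762162339948298
```

View pics/fin.png

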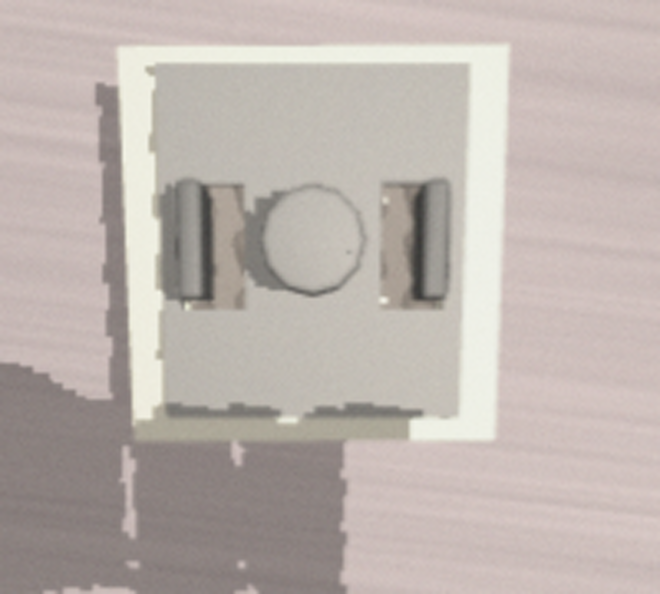

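View pics/fin2.png

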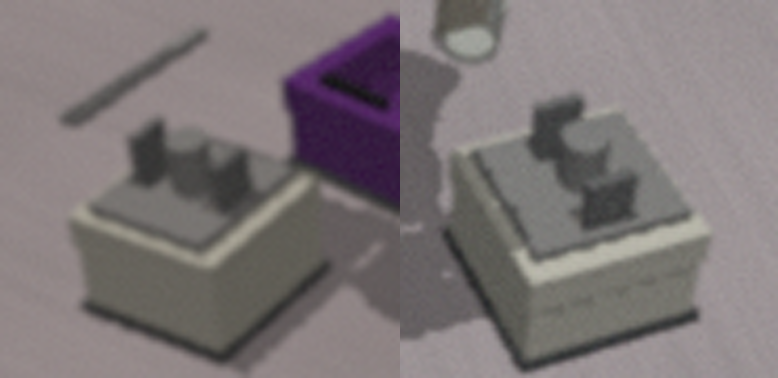

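Run:
```python
from fit import *
st,im=pickle.load(open('fin.pkl','rb'))
f=lambda a,s,o:(np.array(a,float)+.5)/s-.5+np.array(o)
q=lambda x,y,z:[[x,y,z],[x,-y,z],[-x,-y,z],[-x,y,z]]
can=f([(118,46),(509,44),(495,440),(134,440)],3.3,(180,20))
lid=f([(155,64),(470,64),(459,416),(165,416)],3.3,(180,20))
fit(st,can,q(48,48,0),62,1);x=fit(st,lid,q(42,38,0),70,1);fit(st,lid,q(42,38,0),68,0)
# tab tops outer edges and boss edges at candidate heights
for zb in (101,105):
    W=onz('wrist',f([(175,240),(448,240),(205,240),(416,240)],3.3,(180,20)),zb-2,st);B=onz('wrist',f([(263,240),(366,240),(314,185),(314,296)],3.3,(180,20)),zb,st)
    R=np.array(st['tcp_rot']);print(zb,((W-st['position'])@R)[:,:2].round(1).tolist(),((B-st['position'])@R)[:,:2].round(1).tolist())
```

```text
xy [ 581.3 -181.9] yaw 6.78 z 63.3 res 0.19
xy [ 581.9 -181.4] yaw 6.57 z 69.4 res 0.32
xy [ 582.  -181.4] yaw 34926.57 z 68 res 0.51
101 [[84.9, -32.0], [84.9, 30.0], [84.9, -25.2], [84.9, 22.7]] [[84.8, -11.9], [84.8, 11.3], [96.4, -0.5], [72.7, -0.4]]
105 [[84.6, -31.5], [84.7, 29.5], [84.7, -24.8], [84.7, 22.4]] [[84.6, -11.8], [84.6, 11.1], [96.0, -0.5], [72.6, -0.4]]
```

Checks on the final picture:

- **Tabs:** the outer faces are 62.0 mm apart, so both are sprung out.
- **Lid height:** the plate top is about 6–7 mm above the rim. Latched should give 7.5 mm and unlatched 11.5 mm.

The robot touches nothing, so I'm handing in.

```bash
python3 -c "
from cell import hand_in
print(hand_in())"
```

```text
the job is handed in; nothing more can be done
None
```

I moved the grey lid from the spent canister to the filled white one, and it appears latched. The job was handed in about 26 s into the 54 s limit, and hand-in gives no verdict.

I squeezed the tabs by position to a 51 mm opening and lifted the lid off level. I then set it on the open canister by feel, released the tabs, and pressed the boss with shut fingers. The highest force I read while pressing was about 15 N, below the 28 N limit.

**Last checks:**
- **Tabs:** the outer faces measured 62.0 mm apart, so both tabs are out.
- **Lid height:** the plate top measured about 6 mm above the rim. A latched lid should be at 7.5 mm and an unlatched one at 11.5 mm.
- **Release:** the gripper is well clear, with contact force near zero.

**What disagreed or was less certain:**
- **Snap:** there was no sharp snap in the force, only a small dip and then a rise that matched the seal. The latch judgement rests mainly on the pictures.
- **Tab symmetry:** the two tabs measured slightly uneven about the boss, at 30.4 and 31.7 mm, which I put down to pixel error.
- **Side force:** while pressing I read 2–4 N of side force, and I shifted the tool 0.6 mm to ease it.
- **Refused calls:** my first two move calls were refused as invalid input because `roll` was missing. Nothing moved.

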